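Put the glue stick away in the desk chest and shut the drawer

TASK

Put the glue stick that stands beside the open desk chest away: lay it down on its side inside the open top drawer of that little white chest (standing up it is too tall to go in; set it in, do not drop it from a height), and only when it lies there push the drawer fully shut, gently, so that the chest itself stays in its place. The eraser and the sharpener stay in the drawer, and everything else stays where it is.

Things in the scene. Friction and masses are not known exactly. Their poses are not given: they have to be found in the camera images.
- glue_stick: Glue stick: an upright closed cylinder, yellow body with red cap, 27 mm in diameter and 94 mm tall, 25 to 50 g. It stands on its flat foot on the low white cabinet, right of the chest (a like one on the desk to the left is not meant). Origin: centre of its foot; its z axis runs along the stick to the cap. On a flat floor it topples once its top is pushed about 30 mm sideways, and may then roll.
- chest: White chest with two drawers, on the low white cabinet before the robot (not its closed twin on the desk); 150 mm deep (x) x 200 wide (y) x 150 high without knobs, 0.7 to 1 kg, loose: a push of 4 to 8 N slides it. Origin: centre of its footprint on the surface; x points from front to back, z up. It spans x = -66 to +84 mm; its top is at z = 150 mm. Only the top drawer moves.
- chest_drawer1 (a joint): Opening of the top drawer in m: 0 is fully shut, 0.085 fully open; it slides out along the chest's -x. It starts 0.078 to 0.085 open and slides very easily (about 0.3 N), with no spring; 0.005 or less counts as fully shut.
- drawer_floor (a point): Centre of the inner floor of the top drawer, moving with it, 80 mm above the work surface; axes as the chest's. The space inside reaches 67 mm either way along x, 91 mm along y. Side walls rise 54 mm above this floor, the front panel and the chest's roof 66 mm. While the drawer is open, only its front part, x = -67 to about +5 mm, is uncovered; the rest is under the roof.
- drawer_knob (a point): Outermost point of the top drawer's round knob (20 mm in diameter, 18 mm proud of the middle of the front panel), 111 mm above the work surface; axes as the chest's. The front panel is 188 mm wide and 66 mm high, from 78 to 144 mm above the surface.
- eraser_2: Eraser, 20 x 44 x 12 mm, lying in the top drawer at one side end, its length about along the chest's x. Origin: centre of its underside, y along its length.
- sharpener: Metal pencil sharpener, 23 x 28 x 14 mm, lying in the top drawer at the other side end. Origin: centre of its underside. Between eraser and sharpener about 110 mm of the drawer's width are free (the tiny clips and pins seen on the drawer's floor are look only, no obstacle).
- clip_tin: Small flat hinged tin, 66 x 91 x 23 mm, lying on top of the chest towards its back. Origin: centre of its underside.
- jar_left: Small glass jar with a cap, 36 mm in diameter, 54 mm tall, on the work surface behind the glue stick. Origin: centre of its underside.
- jar_right: A second such jar, farther to the right. Origin: centre of its underside.
- stapler: Stapler, 34 x 135 x 61 mm, on the work surface to the right. Origin: centre of its underside, y along its length.
- calculator: Desk calculator, 128 x 78 x 14 mm, on the work surface near the robot. Origin: centre of its underside, x along its length.
Not all that is in view belongs to the job. There is more than one size of the glue_stick; the job needs the middle-sized.

How it is judged:
On the way, in this order (a step that is already met when the one before it is completed fails the run):
1. the glue stick lies on its side in the open top drawer, let go (x of glue_stick in the frame of drawer_floor between -0.067 and 0.067 m and y of glue_stick in the frame of drawer_floor between -0.091 and 0.091 m and z of glue_stick in the frame of drawer_floor between -0.005 and 0.045 m and angle between glue_stick's own z axis and vertical between 1.2 and 1.94 rad and value of joint chest_drawer1 above 0.05 m and contact force between the fingers and glue_stick below 0.1 N), for 0.2 s.
2. the top drawer is shut (value of joint chest_drawer1 below 0.005 m), for 0.2 s.
At the end, for the whole second after the job is handed in: The glue stick lies on its side (axis within 0.37 rad of level) at rest inside the top drawer, the top drawer is shut to 5 mm or less, the eraser and the sharpener are still in it, and the chest stands upright and at rest (x of glue_stick in the frame of drawer_floor between -0.067 and 0.067 m and y of glue_stick in the frame of drawer_floor between -0.091 and 0.091 m and z of glue_stick in the frame of drawer_floor between -0.005 and 0.045 m and angle between glue_stick's own z axis and vertical between 1.2 and 1.94 rad and value of joint chest_drawer1 below 0.005 m and linear speed of glue_stick below 0.05 m/s and linear speed of chest below 0.02 m/s and angle between chest's own z axis and vertical below 0.05 rad and x of eraser_2 in the frame of drawer_floor between -0.07 and 0.07 m and y of eraser_2 in the frame of drawer_floor between -0.095 and 0.095 m and z of eraser_2 in the frame of drawer_floor between -0.005 and 0.05 m and x of sharpener in the frame of drawer_floor between -0.07 and 0.07 m and y of sharpener in the frame of drawer_floor between -0.095 and 0.095 m and z of sharpener in the frame of drawer_floor between -0.005 and 0.05 m); the robot touches nothing.
It fails at once if the chest is shoved more than 30 mm from its place (distance of chest from where it was at the start of the episode above 0.03 m).
It fails at once if the glue stick is dropped or thrown: it moves faster than 1.1 m/s while no finger touches it (linear speed of glue_stick above 1.1 m/s and contact force between the fingers and glue_stick below 0.05 N).
It fails at once if a jar, the stapler, calculator or tin is moved more than 40 mm (distance of any of jar_left, jar_right, stapler, calculator, clip_tin from where it was at the start of the episode above 0.04 m).
It also fails if it takes over 53 s, if anything falls off the work surface, if the arm or the gripper's body presses on something with over 40 N, if the wrist force passes 120 N, or if a joint passes its speed limit or range.

ROBOT

A 7-joint arm with a two-finger parallel gripper is mounted at the origin on a cart in front of the work surface, level with it; the furniture and walls round the work are solid. World frame = base frame: x ahead of the robot, y to its left, z up, the work surface at z = 0. Lengths are in m, angles in rad, forces in N, time in s.
With the tool pointing down it reaches from about 0.4 to 0.85 m from the base axis. Payload 6.9 kg.
Tool frame: the origin (TCP) lies midway between the tips of the shut fingers; the grasp point (between the pads) lies behind it (ctrl.pinch_z is the z of the grasp point in the tool frame, in m); z points along the fingers, y is the line along which they close (so a half turn about z gives the same grasp; the last joint's range is limited). The gripper opens to 85 mm and grips with 20 to 120 N. Pads are 22 mm wide; open, the fingers measure 114 mm over their backs; the gripper's body (76 mm by 85 mm) begins 54 mm behind the grasp point. The pads swing forward as they close: fully open they stand 13 mm farther back than shut.
Start: joints at [1.409, 0.507, -0.238, 1.5, 0.126, 1.149, -0.155], TCP at [0.165, -0.603, 0.231] pointing down, gripper open.
Joint ranges: [-3.08, 3.08], [-0.24, 2.05], [-1.43, 1.35], [0, 2.5], [-1.52, 4.66], [0.17, 1.96], [-2.89, 2.89]. Speed limits (rad/s): [2.39, 2.39, 3.14, 3.14, 3.14, 3.14, 3.14].

INTERFACE

Orientations are given as a unit quaternion [w, x, y, z].
In Python, from station import ctrl, get_state, vision, ticket, models gives the robot as it stands. Calls block until the motion is done:
- ctrl.movep(position, orientation): joint-space move of the TCP to a pose.
- ctrl.movel(position, frame=None, max_speed=0.15): straight line of the TCP; frame=None keeps the orientation; max_speed is the mean speed in m/s.
- ctrl.set_joints(angles): joint-space move.
- ctrl.ungrasp() and ctrl.close_gripper(force=None): open the fingers fully, or close them until they stop; force is the grip in N (None keeps the last).
- ctrl.pause(seconds).
- ctrl.ik(position, orientation): joint angles nearest the present ones, or None.
- get_state(): the state.
- vision.grab_frame(name): name is "side" or "top" or "wrist"; returns (picture, depth): 384x512x3 uint8, blue, green, red; 384x512 float32, m along the optical axis (not along the pixel's ray), 0 where there is no reading.
- vision.camera_info(name): a dict with "mtx" (3x3 intrinsics, pixels), "dist_coeffs" ([k1, k2, p1, p2, k3] as OpenCV has them; the pictures are not rectified), "R" (3x3) and "t" (3): a world point X has camera coordinates R X + t; the wrist camera has in their place "hand_eye" (4x4, takes a point from camera to tool coordinates, whose origin is the TCP and whose axes are the flange's). Camera axes: x right, y down, z forward; pixel columns grow to the right and rows downward; lengths in m; the calibration is good to about 2 mm. A picture is of the moment at which its call begins: read the wrist's pose just before it. camera_info takes no time and is no camera call.
A pose or a line that the arm cannot do raises ctrl.Unreachable and nothing moves.
- ticket.close_job(): hands the job in; it is judged then, once.
Trained networks look in the newest picture that a camera, given by its name, has taken for a name from the list of things; names that differ only in an ending like _2 or _b are one class to them, and where a whole thing is asked for, a point or a joint stands for the part that bears it (a point fixed in the world has none). Each returns a list of dicts, best first, with "p" (0 to 1); they miss things now and then, are a little off and sometimes report something else, mostly with a low value. They report only what shows in the picture. A call takes as long as a camera call. They do not tell look-alikes from the thing itself.
- models.recognise(camera, target): "point" ([column, row] in pixels, amid what is visible of it).
- models.masks_of(camera, target): "mask" (384x512 bool, what is visible of it) and "point" ([column, row] in pixels, amid what is visible of it).
The state is a dict: "time": time; "qpos": joint angles; "qd": joint speeds; "tau": joint torques, N m; "tcp_pos": TCP position; "eef_rot": TCP orientation; "contact_force": force on the tool from outside, world axes, zero at the start; "wrist_torque": the same for the moment, N m; "width": finger opening in m; "gripper_force": force on a finger pad.
Only numpy, scipy, OpenCV 4.12 (cv2) and the standard library are available. Lean on these libraries where they do the work, as an engineer would, in place of code of your own. Each camera call takes 0.05 s, during which the arm holds its last target. There are 200 camera calls.

## Working session

There is one attempt and no reset: what is moved stays moved. The work goes in short steps, each a Python script; the robot and the scene stay as the last script left them, time stands still between calls to the robot, and variables do not carry over. Pictures are saved under pics/ and viewed, at most 10 in all, crops included, and the job is handed in when it is done.

```bash
mkdir -p pics; ls
python3 - <<'E'
from station import ctrl, get_state, vision, models
import cv2,numpy as np
s=get_state();print(s['time'],s['tcp_pos'],s['eef_rot'],ctrl.pinch_z)
for n in('side','top'):
    im,d=vision.grab_frame(n);cv2.imwrite(f'pics/{n}0.png',im);np.savez(f'{n}0.npz',im=im,d=d)
    c=vision.camera_info(n);print(n,np.round(c['mtx'],1).tolist(),np.round(c['dist_coeffs'],3),np.round(c['R'],3).tolist(),c['t'], (d==0).mean())
    for t in('glue_stick','chest','drawer_knob','eraser_2','sharpener','clip_tin','jar_left','stapler','calculator'):
        print(t,[(np.round(r['point']).tolist(),round(r['p'],2)) for r in models.recognise(n,t)][:4])
print(np.round(vision.camera_info('wrist')['hand_eye'],3).tolist())
E
```

```text
pics
0.0 [ 0.16517233 -0.60224488  0.23042035] [-8.99791369e-04  9.91044968e-01  1.33525438e-01 -1.41174340e-04] -0.0187
side [[463.8, 0.0, 260.5], [0.0, 463.8, 192.9], [0.0, 0.0, 1.0]] [-0.051  0.     0.     0.     0.   ] [[0.991, -0.131, -0.013], [-0.061, -0.365, -0.929], [0.117, 0.922, -0.37]] [-0.48465071  0.12402146  1.25764077] 0.004145304361979167
glue_stick [([225.0, 212.0], 0.94), ([255.0, 223.0], 0.59), ([267.0, 235.0], 0.55), ([278.0, 255.0], 0.26)]
chest [([279.0, 179.0], 0.63)]
drawer_knob [([247.0, 172.0], 0.56)]
eraser_2 [([296.0, 153.0], 0.37)]
sharpener []
clip_tin [([297.0, 154.0], 0.92)]
jar_left [([211.0, 264.0], 0.61), ([290.0, 234.0], 0.51)]
stapler [([246.0, 273.0], 0.98)]
calculator [([211.0, 264.0], 0.84), ([257.0, 224.0], 0.15)]
top [[494.4, 0.0, 258.8], [0.0, 494.4, 189.9], [0.0, 0.0, 1.0]] [-0.044  0.     0.     0.     0.   ] [[-0.017, -1.0, -0.003], [-0.988, 0.018, -0.154], [0.154, 0.0, -0.988]] [0.02028029 0.48015223 1.09110971] 0.0037994384765625
glue_stick [([277.0, 232.0], 0.87), ([296.0, 197.0], 0.69)]
chest [([188.0, 151.0], 0.98)]
drawer_knob [([173.0, 178.0], 0.85)]
eraser_2 [([204.0, 191.0], 0.51)]
sharpener [([146.0, 166.0], 0.66)]
clip_tin [([183.0, 116.0], 0.63), ([145.0, 169.0], 0.22)]
jar_left [([311.0, 157.0], 0.51)]
stapler [([385.0, 212.0], 0.67)]
calculator [([354.0, 249.0], 0.65)]
[[0.001, -0.956, -0.293, 0.075], [1.0, 0.001, 0.001, -0.0], [-0.001, -0.293, 0.956, -0.142], [0.0, 0.0, 0.0, 1.0]]
```

View pics/side0.png

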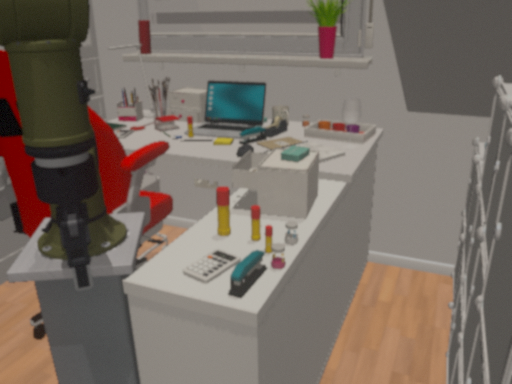

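View pics/top0.png

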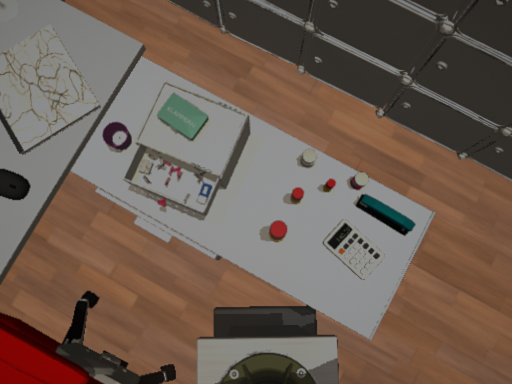

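The top view shows three red caps: large at (278,230), middle at (297,195) and small at (330,184). The drawer is open to the lower left with its knob at about (162,203), the blue eraser at (205,191) and the sharpener at (146,166). The side view shows the same sticks at (223,212), (256,223) and (268,238). Next I measure from the depth images.

```bash
cat > h.py <<'E'
from station import ctrl, get_state, vision, models
import cv2,numpy as np
from scipy.spatial.transform import Rotation as Ro
def pose():
    s=get_state();q=s['eef_rot'];T=np.eye(4);T[:3,:3]=Ro.from_quat([q[1],q[2],q[3],q[0]]).as_matrix();T[:3,3]=s['tcp_pos'];return T
def cloud(n,d,T=None):
    c=vision.camera_info(n);v,u=np.mgrid[:384,:512]
    p=cv2.undistortPoints(np.stack([u,v],-1).reshape(-1,1,2).astype(np.float32),c['mtx'],np.array(c['dist_coeffs'])).reshape(384,512,2)
    P=np.dstack([p[...,0]*d,p[...,1]*d,d])
    if T is None: W=(P-np.array(c['t']))@np.array(c['R'])
    else:
        H=T@np.array(c['hand_eye']);W=P@H[:3,:3].T+H[:3,3]
    W[d==0]=np.nan;return W
def quat(zaxis,yaxis):
    z=np.array(zaxis,float);z/=np.linalg.norm(z);y=np.array(yaxis,float);y-=z*(y@z);y/=np.linalg.norm(y)
    q=Ro.from_matrix(np.c_[np.cross(y,z),y,z]).as_quat();return np.r_[q[3],q[:3]]
E
python3 - <<'E'
from h import *
for n in('top','side'):
    f=np.load(n+'0.npz');W=cloud(n,f['d']);im=f['im'].astype(int)
    red=((im[...,2]>110)&(im[...,1]<60)&(im[...,0]<70)).astype(np.uint8)
    k,l,st,ce=cv2.connectedComponentsWithStats(red)
    for i in range(1,k):
        w=W[l==i];x=np.nanmedian(w,0)
        if st[i,4]>15 and .2<x[0]<1 and -.6<x[1]<.5 and x[2]>-.02:print(n,st[i],x.round(3),np.nanpercentile(w,95,axis=0).round(3),np.nanpercentile(w,5,axis=0).round(3))
    if n=='top':
        for nm,(a,b) in dict(roof=(.14,.16),drawer=(.125,.148),surf=(-.01,.01)).items():
            m=(W[...,2]>a)&(W[...,2]<b);m[:, 260:]=0;m[:,:100]=0;m[:75]=0;m[230:]=0
            k,l,st,ce=cv2.connectedComponentsWithStats(m.astype(np.uint8))
            i=1+np.argmax(st[1:,4]);w=W[l==i]
            r=cv2.minAreaRect(w[:,:2].astype(np.float32));print(nm,st[i],r,np.median(w,0).round(3));print(cv2.boxPoints(r).round(3).tolist())
        for p in [(162,203),(127,182),(210,214),(168,197),(204,191),(146,166),(185,185),(137,143),(221,180),(250,115),(163,84),(308,157),(183,115)]:
            print(p,W[p[1],p[0]].round(3))
E
```

```text
top [327 179   8   8  45] [ 0.489 -0.149  0.07 ] [ 0.495 -0.142  0.073] [ 0.483 -0.156  0.066]
top [293 188  10  10  85] [ 0.464 -0.072  0.093] [ 0.472 -0.062  0.096] [ 0.455 -0.081  0.089]
top [158 198   7   8  29] [0.446 0.219 0.113] [0.454 0.226 0.117] [0.442 0.214 0.107]
top [270 221  17  16 207] [ 0.384 -0.026  0.133] [ 0.398 -0.014  0.136] [ 0.371 -0.041  0.129]
roof [ 135   81  114   97 5087] ((0.5984112620353699, 0.15175002813339233), (0.19787617027759552, 0.14803358912467957), 66.41255950927734) [0.586 0.135 0.146]
[[0.4909999966621399, 0.09099999815225601], [0.6269999742507935, 0.03099999949336052], [0.7059999704360962, 0.21299999952316284], [0.5699999928474426, 0.2720000147819519]]
drawer [ 122   82  127  131 4457] ((0.5620645880699158, 0.1676265448331833), (0.1977526694536209, 0.23004746437072754), 66.3163070678711) [0.58  0.135 0.145]
[[0.4169999957084656, 0.12300000339746475], [0.628000020980835, 0.03099999949336052], [0.7070000171661377, 0.21199999749660492], [0.4959999918937683, 0.30399999022483826]]
surf [ 100   75  160  155 9440] ((0.5879915952682495, 0.203068166971
[... 261 characters left out ...]
45]]
(162, 203) [0.444 0.218 0.114]
(127, 182) [ 0.511  0.325 -0.002]
(210, 214) [0.431 0.127 0.002]
(168, 197) [0.452 0.2   0.144]
(204, 191) [0.471 0.131 0.093]
(146, 166) [0.531 0.26  0.086]
(185, 185) [0.488 0.175 0.076]
(137, 143) [0.571 0.269 0.134]
(221, 180) [0.492 0.092 0.111]
(250, 115) [0.669 0.03  0.001]
(163, 84) [0.695 0.212 0.15 ]
(308, 157) [ 0.551 -0.101  0.056]
(183, 115) [0.62  0.166 0.167]
side [217 188  12  17 171] [ 0.384 -0.042  0.117] [ 0.396 -0.033  0.135] [ 0.372 -0.047  0.095]
side [252 207   7  11  65] [ 0.465 -0.083  0.083] [ 0.472 -0.078  0.095] [ 0.459 -0.086  0.069]
side [267 227   4   8  30] [ 0.488 -0.157  0.062] [ 0.493 -0.153  0.072] [ 0.485 -0.161  0.054]
```

```bash
cat >> h.py <<'E'
Z=np.array([0,0,1.]);yaw=np.radians(-23.6)
cx=np.array([np.cos(yaw),np.sin(yaw),0]);cy=np.array([-cx[1],cx[0],0])
C=np.array([.590,.155,0]);F=C-.071*cx+.080*Z      # chest origin, drawer floor centre
ST=np.array([.4635,-.0725,0]);L=.094;GH=.078       # stick foot, grasp height along it
DEL=np.radians(45)
def pick(az,s,back=0,h=GH):
    a=np.radians(az);hd=-np.array([np.cos(a),np.sin(a),0])
    zt=np.sin(DEL)*hd-np.cos(DEL)*Z
    xt=s*(-Z-np.cos(DEL)*zt)/np.sin(DEL)
    return ST+h*Z+zt*(.0187-back),quat(zt,np.cross(zt,xt))
def place(beta,fx,fz,s,y=0):   # foot centre fx,fz rel. drawer floor, beta deg below level
    b=np.radians(beta);foot=np.cos(b)*cx-np.sin(b)*Z
    a=b+DEL;zt=np.cos(a)*cx-np.sin(a)*Z
    xt=s*(foot-np.cos(DEL)*zt)/np.sin(DEL)
    G=F+fx*cx+fz*Z+y*cy-foot*GH
    return G+zt*.0187,quat(zt,np.cross(zt,xt))
E
python3 - <<'E'
from h import *
for az in (200,215,230,245,260,275):
  for s in(1,-1):
    P=[pick(az,s,.08),pick(az,s),pick(az,s,0,GH+.15),place(45,-.08,.12,s),place(45,.02,.013,s),place(20,.045,.016,s)]
    J=[ctrl.ik(*p) for p in P]
    print(az,s,[None if j is None else np.round(j,1).tolist() for j in J])
E
```

```text
200 1 [None, None, [1.3, 0.3, -1.0, 2.5, 4.3, 0.3, -2.0], [-0.9, 0.3, 0.4, 1.9, -0.1, 1.0, -2.4], [0.0, 0.5, -0.7, 1.9, 0.4, 0.9, -2.9], [-1.2, 0.6, 0.8, 2.2, -0.1, 0.3, -2.4]]
200 -1 [None, None, [1.3, 0.3, -1.0, 2.5, 4.3, 0.3, 1.1], [0.3, 0.5, -1.3, 1.9, 0.5, 1.2, -0.1], [0.3, 0.8, -1.3, 1.9, 0.8, 1.2, -0.1], [0.1, 0.7, -1.2, 2.2, 1.3, 1.2, -0.7]]
215 1 [None, None, [0.6, 0.3, 0.0, 2.4, -1.4, 0.8, -2.3], [-0.9, 0.3, 0.4, 1.9, -0.1, 1.0, -2.4], [0.0, 0.5, -0.7, 1.9, 0.4, 0.9, -2.9], [-1.2, 0.6, 0.8, 2.2, -0.1, 0.3, -2.4]]
215 -1 [None, None, [1.3, 0.4, -1.0, 2.4, -1.2, 0.4, 0.6], [0.3, 0.5, -1.3, 1.9, 0.5, 1.2, -0.1], [0.3, 0.8, -1.3, 1.9, 0.8, 1.2, -0.1], [0.1, 0.7, -1.2, 2.2, 1.3, 1.2, -0.7]]
230 1 [[0.8, 0.5, -0.0, 2.3, -1.2, 0.8, -2.0], [0.8, 0.7, -0.2, 2.4, -1.5, 0.7, -1.8], [0.6, 0.3, 0.1, 2.2, -1.1, 0.9, -2.3], [-0.9, 0.3, 0.4, 1.9, -0.1, 1.0, -2.4], [0.0, 0.5, -0.7, 1.9, 0.4, 0.9, -2.9], [-1.2, 0.6, 0.8, 2.2, -0.1, 0.3, -2.4]]
230 -1 [[1.4, 0.7, -0.9, 2.3, -0.7, 0.4, 0.6], [1.2, 0.8, -0.8, 2.4, -1.4, 0.2, 1.2], [1.3, 0.4, -0.9, 2.2, -0.8, 0.6, 0.4], [0.3, 0.5, -1.3, 1.9, 0.5
[... 849 characters left out ...]
9, -0.2, 0.9, 0.4], [1.1, 0.9, -0.8, 2.0, -0.2, 0.7, 0.4], [1.2, 0.7, -1.0, 1.9, -0.3, 0.9, 0.3], [0.3, 0.5, -1.3, 1.9, 0.5, 1.2, -0.1], [0.3, 0.8, -1.3, 1.9, 0.8, 1.2, -0.1], [0.1, 0.7, -1.2, 2.2, 1.3, 1.2, -0.7]]
275 1 [[0.6, 0.7, 0.0, 1.8, -0.6, 1.3, -2.1], [0.6, 0.8, -0.1, 1.9, -0.7, 1.1, -2.0], [0.5, 0.6, 0.0, 1.8, -0.6, 1.4, -2.2], [-0.9, 0.3, 0.4, 1.9, -0.1, 1.0, -2.4], [0.0, 0.5, -0.7, 1.9, 0.4, 0.9, -2.9], [-1.2, 0.6, 0.8, 2.2, -0.1, 0.3, -2.4]]
275 -1 [[1.1, 0.9, -0.9, 1.8, -0.1, 1.1, 0.5], [1.0, 0.9, -0.9, 1.9, -0.1, 0.9, 0.4], [1.1, 0.7, -0.9, 1.8, -0.2, 1.2, 0.4], [0.3, 0.5, -1.3, 1.9, 0.5, 1.2, -0.1], [0.3, 0.8, -1.3, 1.9, 0.8, 1.2, -0.1], [0.1, 0.7, -1.2, 2.2, 1.3, 1.2, -0.7]]
```

Run:
```python
from h import *
az,s=245,-1
ctrl.movep(*pick(az,s,.16)); print(get_state()['time'])
ctrl.movel(*pick(az,s,0),max_speed=.1)
st=get_state();print(st['time'],st['tcp_pos'],pick(az,s)[0],st['contact_force'])
ctrl.close_gripper(40)
st=get_state();print(st['time'],st['width'],st['gripper_force'],st['contact_force'])
p,q=pick(az,s,0,GH+.15)
ctrl.movel(p,q,max_speed=.12)
st=get_state();print(st['time'],st['width'],st['gripper_force'])
im=[vision.grab_frame(n)[0] for n in('side','top')];T=get_state()['time'];print(T)
o=np.hstack([cv2.resize(im[0][100:300,150:350],(400,400)),cv2.resize(im[1][80:280,110:310],(400,400))]);cv2.imwrite('pics/g1.png',o)
```

```text
2.8167
4.5667 [ 0.46916576 -0.06096732  0.0649314 ] [ 0.46908824 -0.06051599  0.0647771 ] [ 0.2720652   0.03655878 -0.12424898]
5.15 0.024509125916909694 39.452084450167604 [-0.93714165 -0.03697245  0.74962149]
6.55 0.023932620670746346 39.4257184577873
6.65
```

View pics/g1.png

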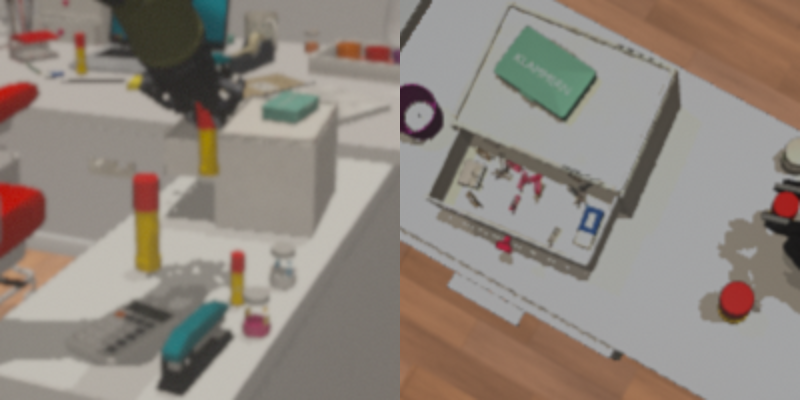

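The stick is held upright, with its body at about (208,150) in the left crop. The drawer is untouched and its middle is free. I now move to a point above the drawer and check before inserting.

Run:
```python
from h import *
s=-1
for a in [(45,-.08,.20),(45,-.065,.098)]:
    p,q=place(*a,s); j=ctrl.ik(p,q); print(np.round(j,2))
    if a[2]>.15: ctrl.movep(p,q)
    else: ctrl.movel(p,q)
    st=get_state();print(st['time'],st['width'],st['contact_force'])
d={}
for n in('side','top'):
    im,dd=vision.grab_frame(n);d[n]=im
    W=cloud(n,dd);m=(im[...,2]>130)&(im[...,1]>90)&(im[...,0]<60)
    R=(W-F)@np.c_[cx,cy,Z]; m&=(abs(R[...,0])<.12)&(abs(R[...,1])<.06)&(R[...,2]>.02)
    r=R[m]; print(n,len(r)); 
    if len(r)>5: print(np.percentile(r,[3,50,97],axis=0).round(3).tolist())
o=np.hstack([cv2.resize(d['side'][80:230,180:330],(400,400)),cv2.resize(d['top'][80:230,110:260],(400,400))]);cv2.imwrite('pics/g2.png',o)
```

```text
[ 0.34  0.41 -1.35  1.74  0.42  1.33  0.06]
7.9167 0.023953757152936517 [ 0.8025261   0.20381677 -1.27119987]
[ 0.26  0.52 -1.25  1.9   0.55  1.13 -0.04]
8.75 0.02444507090036403 [ 0.26123462  0.32133829 -0.81316781]
side 108
[[-0.103, -0.013, 0.102], [-0.083, -0.008, 0.121], [-0.061, 0.0, 0.144]]
top 0
```

View pics/g2.png

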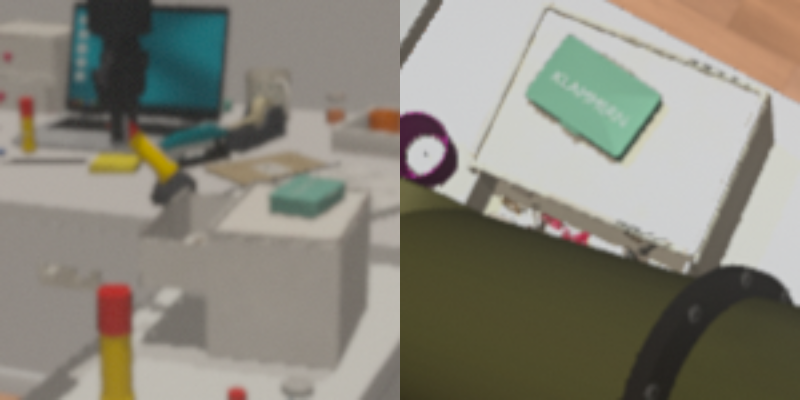

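The side view shows the stick at 45°, foot (170,190) toward the chest and just above the front of the drawer, as planned. Now I insert it along its axis, lower it and release.

Run:
```python
from h import *
s=-1
f0=None
for a in [(45,-.02,.053),(45,.02,.015),(32,.035,.016),(20,.043,.017)]:
    p,q=place(*a,s); ctrl.movel(p,q,max_speed=.06)
    st=get_state();f=np.array(st['contact_force']);f0=f if f0 is None else f0
    print(a,round(st['time'],2),st['width'],(f-f0).round(2),np.linalg.norm(st['tcp_pos']-p).round(4))
    if np.linalg.norm(f-f0)>5: print('STOP');break
im,dd=vision.grab_frame('side')
cv2.imwrite('pics/g3.png',cv2.resize(im[80:230,180:330],(500,500)))
```

```text
(45, -0.02, 0.053) 10.06 0.02386905849816592 [0. 0. 0.] 0.0005
(45, 0.02, 0.015) 11.12 0.02447324745898636 [-0.68  0.41 -1.12] 0.0004
(32, 0.035, 0.016) 11.53 0.0238743923671097 [-0.71  0.96 -0.99] 0.001
(20, 0.043, 0.017) 11.98 0.024229300109620378 [-0.21 -0.08 -0.39] 0.0005
```

View pics/g3.png

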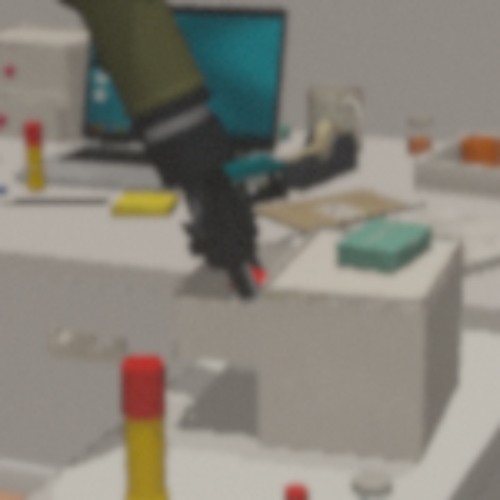

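The stick is in, with its red cap at (258,275), and the drawer is still open. Release and retreat.

Run:
```python
from h import *
ctrl.ungrasp();ctrl.pause(.2)
p,q=place(20,.043,.017,-1)
zt=Ro.from_quat(np.r_[q[1:],q[0]]).as_matrix()[:,2]
ctrl.movel(p-.12*zt,q,max_speed=.15)
Q=quat(-Z,place(45,0,0,-1)[1][:0] if 0 else -cy)
# which y sign matches present orientation
y=Ro.from_quat(np.r_[q[1:],q[0]]).as_matrix()[:,1];Q=quat(-Z,y)
pp=C-.24*cx+.26*Z
print(ctrl.ik(pp,Q)); ctrl.movep(pp,Q);ctrl.close_gripper(40)
K=C+.10*Z
print([np.round(ctrl.ik(K+dx*cx,Q),2).tolist() if ctrl.ik(K+dx*cx,Q) is not None else None for dx in(-.2,-.18,-.1,-.08)])
im,dd=vision.grab_frame('wrist');im2,d2=vision.grab_frame('top');st=get_state();print(st['time'],st['contact_force'],st['width'])
cv2.imwrite('pics/g4.png',np.hstack([cv2.resize(im,(400,300)),cv2.resize(im2[80:230,100:300],(400,300))]))
```

```text
[ 0.19311811  0.34861581 -1.14330916  1.88411221  0.35043724  1.13249584
  0.07868523]
[[0.05, 0.58, -0.93, 2.07, 0.64, 0.82, -0.12], [0.07, 0.59, -0.93, 2.04, 0.65, 0.84, -0.08], [0.16, 0.66, -0.93, 1.9, 0.67, 0.92, 0.06], [0.18, 0.68, -0.92, 1.87, 0.67, 0.94, 0.1]]
15.275 [ 0.32005189 -0.36477211  0.25067053] -6.680177787342946e-05
```

View pics/g4.png

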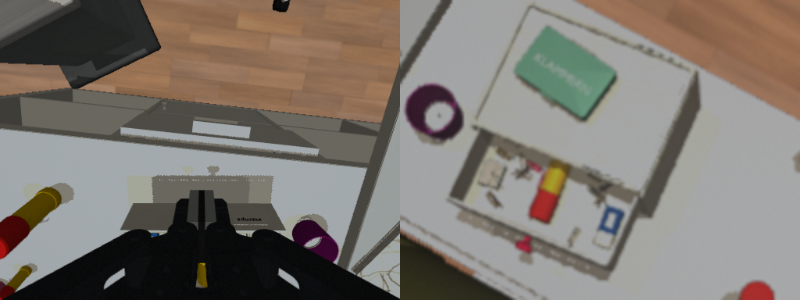

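The right crop shows the stick in the drawer, cap at (543,205) and its yellow end running under the roof. The drawer is open, and the eraser and sharpener are in place. Next I check that it lies level and measure the knob, then push.

Run:
```python
from h import *
im,d=vision.grab_frame('top');W=cloud('top',d);R=(W-C)@np.c_[cx,cy,Z];i=im.astype(int)
box=(abs(R[...,1])<.05)&(R[...,0]>-.19)&(R[...,0]<-.05)&(R[...,2]>.07)
red=(i[...,2]>110)&(i[...,1]<60)&(i[...,0]<70)&box;yel=(i[...,2]>130)&(i[...,1]>90)&(i[...,0]<60)&box
for n,m in(('cap',red&(R[...,0]>-.145)),('knob',red&(R[...,0]<-.15)),('body',yel)):
    print(n,m.sum(),np.percentile(R[m],[5,50,95],axis=0).round(3).tolist() if m.sum()>3 else '')
q=get_state()['eef_rot']
K=C+.099*Z
ctrl.movel(C-.235*cx+.20*Z,q); ctrl.movel(K-.215*cx,q,max_speed=.12)
ctrl.pause(.2);st=get_state();f0=np.array(st['contact_force']);print(st['time'],f0)
```

```text
cap 142 [[-0.123, -0.007, 0.094], [-0.11, 0.002, 0.1], [-0.096, 0.012, 0.104]]
knob 28 [[-0.162, -0.006, 0.11], [-0.158, 0.0, 0.114], [-0.152, 0.006, 0.118]]
body 109 [[-0.092, -0.005, 0.096], [-0.08, 0.003, 0.1], [-0.069, 0.012, 0.104]]
17.0833 [-0.32713341  0.53871012  0.77235281]
```

Run:
```python
from h import *
q=get_state()['eef_rot'];K=C+.099*Z
ctrl.pause(.1)
f0=np.array(get_state()['contact_force'])
def go(x,v):
    ctrl.movel(K+x*cx,q,max_speed=v);s=get_state();f=(np.array(s['contact_force'])-f0)@cx;print(round(x,4),round(s['time'],2),f.round(2));return f
for x in(-.19,-.16,-.14,-.12,-.11,-.105):
    if go(x,.04)<-2.5:print('early');break
else:
    while x<-.080:
        x+=.0015
        if go(x,.02)<-2.2:break
im,d=vision.grab_frame('side');cv2.imwrite('pics/g5.png',cv2.resize(im[80:230,180:330],(500,500)))
```

```text
-0.19 17.96 0.47
-0.16 18.86 0.21
-0.14 19.51 0.45
-0.12 20.16 -0.38
-0.11 20.56 -0.59
-0.105 20.83 -0.62
-0.1035 21.08 -0.23
-0.102 21.33 -0.26
-0.1005 21.58 -0.27
-0.099 21.83 -0.03
-0.0975 22.08 -0.69
-0.096 22.33 0.49
-0.0945 22.58 0.51
-0.093 22.83 -1.48
-0.0915 23.08 -4.87
```

View pics/g5.png

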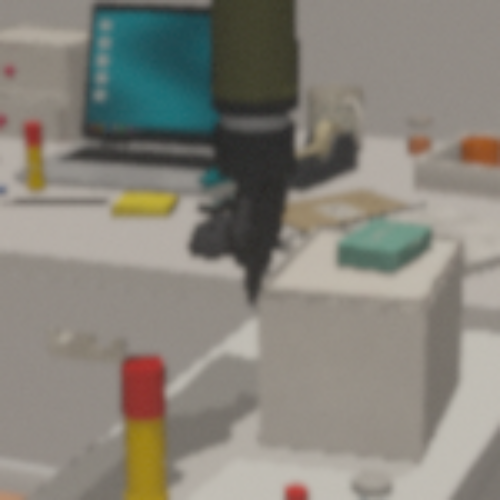

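The force rose sharply just where the shut position was expected, and the side view shows the drawer flush with the chest. Back off and verify.

Run:
```python
from h import *
q=get_state()['eef_rot'];K=C+.099*Z
ctrl.movel(K-.17*cx,q,max_speed=.08);ctrl.movel(C-.25*cx+.28*Z,q)
im,d=vision.grab_frame('top');W=cloud('top',d);R=(W-C)@np.c_[cx,cy,Z];i=im.astype(int)
m=(i[...,2]>110)&(i[...,1]<60)&(i[...,0]<70)&(abs(R[...,1])<.05)&(R[...,0]>-.2)&(R[...,0]<-.05)&(R[...,2]>.07)
print('knob',m.sum(),np.median(R[m],0).round(3) if m.any() else '')
m=(R[...,2]>.138)&(R[...,2]<.156)&(abs(R[...,1])<.12)&(abs(R[...,0])<.16);print(np.percentile(R[m],[.5,99.5],axis=0).round(3).tolist())
st=get_state();print(st['time'],st['contact_force']);cv2.imwrite('pics/g6.png',cv2.resize(im[70:250,90:330],(640,480)))
```

```text
knob 38 [-0.076  0.     0.113]
[[-0.064, -0.098, 0.139], [0.082, 0.097, 0.154]]
25.7833 [-0.48019762 -0.2150328   0.26232183]
```

View pics/g6.png

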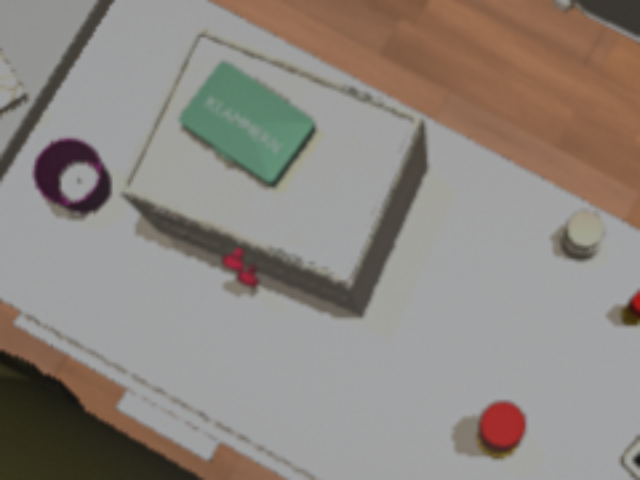

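The drawer is shut: the knob at (235,262) sits flush and moved 82 mm, and the chest is in its place.

```bash
python3 -c "
from station import ticket
print(ticket.close_job())"
```

```text
the job is handed in; nothing more can be done
None
```

The middle glue stick lay level in the top drawer before I pushed the drawer shut; the last picture shows it shut with the chest in its place, and I handed the job in at about 26 s (the verdict was not shown).

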